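# Pack and clamp a two-tier tin carrier

### The arm

A 7-joint arm with a two-finger parallel gripper is mounted at the origin on the work surface. World frame = base frame: x ahead of the robot, y to its left, z up, the work surface at z = 0. Lengths are in m, angles in rad, forces in N, time in s.
With the tool pointing down it reaches from about 0.425 to 0.925 m from the base axis. Payload 6.8 kg.
Tool frame: the origin (TCP) lies on the mounting face of the last link; the fingertips stand 173 mm ahead of it and the grasp point (between the pads) lies 155 mm ahead of it (grip_point_offset is the distance from the TCP to the grasp point, in m); x points along the fingers, z is the direction in which the jaws open and shut, and the axes are right-handed (so a half turn about x gives the same grasp; the last joint's range is limited). The gripper opens to 85 mm and grips with 20 to 120 N. Pads are 22 mm wide; open, the fingers measure 114 mm over their backs; the gripper's body (76 mm by 85 mm) begins 54 mm behind the grasp point. The pads swing forward as they close: fully open they stand 13 mm farther back than shut.
Start: joints at [1.156, 0.477, 0.022, 1.555, -0.011, 1.109, -0.083], TCP at [0.204, -0.643, 0.405] pointing down, gripper open.
Joint ranges: [-2.96, 2.96], [-0.34, 2.1], [-1.41, 1.46], [0.24, 2.44], [-1.37, 4.51], [0.17, 1.92], [-2.96, 2.96]. Speed limits (rad/s): [2.39, 2.39, 3.14, 3.14, 3.14, 3.14, 3.14].

### API

Orientations are given as a rotation vector (axis times angle).
In Python, from bench import * gives the robot as it stands. The module is installed in compiled form; this text tells all that it offers.
- The arm moves only by the tool servo_tool, never from a script. Its argument "motion" is a list of rows, each a list of 5 numbers: the shift along the tool's x, y, z in m, then the turn about the tool's x in degrees, then the gripper command: -1 is fully open, 1 is shut, values between are in proportion. In form: [[dx, dy, dz, turn, fingers], ...]. A call has 1 to 8 rows; each row is the pose to reach, as a shift and turn from the pose measured when the call began, along the tool's axes at that moment; what a row does not reach only later rows make up. A row lasts 1/10 s, in which the tool goes at most 50 mm and 8.59 degrees, less where a joint would pass 70% of its speed; a pose out of reach is approached as far as the arm can. A call with a gripper value outside its range is refused whole. The fingers move at their own pace and stop on an object; "force" is the grip in N (left out, the last holds). Time passes only in rows, so rows that repeat a pose let the fingers close. It gives the time, the measured TCP pose, the force and the opening at its end, in the units of the state.
- get_obs(): the state, without advancing time (a new reading comes with each control period).
- grab_frame(name): name is "side" or "top"; returns the picture (384x512x3 uint8, red, green, blue); there is no depth.
- camera_params(name): a dict with "mtx" (3x3 intrinsics, pixels), "world_to_cam" (4x4, takes a point from world to camera coordinates). Camera axes: x right, y down, z forward; pixel columns grow to the right and rows downward; lengths in m; the calibration is good to about 2 mm. A picture is of the moment at which its call begins. camera_params takes no time and is no camera call.
- hand_in(): hands the job in, once; it reports no verdict.
The state is a dict: "clock": time; "joints": joint angles; "qvel": joint speeds; "tau": joint torques, N m; "tcp_pos": TCP position; "orientation": TCP orientation; "contact_force": force on the tool from outside, world axes, zero at the start; "moment": the same for the moment, N m; "grip_width": finger opening in m.
Only numpy, scipy, OpenCV 4.12 (cv2) and the standard library are available. Lean on these libraries where they do the work, as an engineer would, in place of code of your own. Each camera call takes 0.05 s, during which the arm holds its last target. There are 200 camera calls.

### The job

Get the carrier ready for delivery: throw the clamp arm fully back, then fit the larger tray over the four posts down onto the base and the smaller tray above it onto the posts' shoulders, both fully home and level. Every tin on the bench must end up standing upright in a bay of one of the trays, one tin to a bay (the lower bays can only be loaded before the upper tray goes on). Last, swing the clamp arm over centre so that it presses on the upper tray's handle, and leave the carton and the rolls where they are.

Things in the scene. Friction and masses are not known exactly. Their poses are not given: they have to be found in the camera images.
- stand_top (a point): Carrier stand, fixed to the bench: steel base plate 250 (its x) by 180 mm (its y), 18 mm thick, with four upright posts at x = +-92, y = +-60 mm. Point: centre of the plate's upper face, z up. The clamp's bracket (40 mm in x, 24 mm in y, 155 mm tall above the plate) stands 115 mm to +y of the centre
- shoulders (a point): Centre of the four posts at the height of their shoulders, 74 mm above the stand's plate; axes are the stand's. Each post is 20 mm in diameter up to its flat shoulder, then 10 mm up to its top 40 mm higher (last 8 mm tapered). The larger tray passes over the thick part down to the plate; the smaller passes only over the thin part and lies on the shoulders
- tray_low_handle (a point): Larger (lower) tray, loose, 0.4 kg: aluminium plate 230 (x) by 160 (y) by 5 mm, four 27 mm corner holes at the posts' spacing. Over its middle a flat-sided handle bar along its y: 80 mm long, 12 wide (x), 18 high, on an upright at each end. Point: the bar's centre, 54 mm above the tray's underside; z up. Front and back are alike. Starts on the bench at the left or the right
- tray_up_handle (a point): Smaller (upper) tray, loose, 0.4 kg: plate 210 (x) by 146 (y) by 5 mm, four 15.6 mm corner holes at the posts' spacing; handle and point as on the larger tray. Starts on the bench on the other side
- tray_low_floor (a point): Middle of the larger tray's floor, upper face, 5 mm above its underside; tray axes. Each tray has two bays, one tin to each, centred at x = +40 and x = -40 mm, y = 0, bounded by a 14 mm high rim at x = +-73, y = +-33 mm and by the handle between them
- tray_up_floor (a point): Middle of the smaller tray's floor, upper face; bays as in the larger tray
- clamp (a joint): Clamp arm on the stand's +y side, hinged about a line along the stand's x. 0: level, pressing on the handle of a seated upper tray; grows as it swings up and out to +y; stops at 2.7 (thrown back, the highest part then 0.215 m above the bench) and -0.2 (lying over an empty stand, the start). The heavy arm tips over centre at about 1.4 and falls by itself, damped, to either end; about 4 N at the bar lifts it
- clamp_hinge (a point): Point on the clamp's hinge line, 115 mm to +y of the stand's centre, 147 mm above its plate; does not move with the arm; axes are the stand's
- clamp_bar (a point): Centre of the clamp arm's round cross bar, by which it is swung: 12 mm diameter, 116 mm long, parallel to the stand's x; hold it on either half, about 32 mm from this point, beside the 16 mm wide arm and 10 mm riser. 94 mm from the hinge line: at joint 0 it lies 85 mm to -y of the hinge and 40 mm above it
- tin1_mid (a point): Small round lidded steel tin with a black wrapper, 54 mm diameter, 50 mm high, about 0.22 kg, standing upright on the bench at the start; may be absent. Point: its centre, 25 mm above its underside, z along its axis
- tin2_mid (a point): Small round lidded steel tin with a black wrapper, 54 mm diameter, 50 mm high, about 0.22 kg, standing upright on the bench at the start; may be absent. Point: its centre, 25 mm above its underside, z along its axis
- tin3_mid (a point): Small round lidded steel tin with a black wrapper, 54 mm diameter, 50 mm high, about 0.22 kg, standing upright on the bench at the start; may be absent. Point: its centre, 25 mm above its underside, z along its axis
- disc_box: Black carton 120 x 150 x 60 mm, a bystander; origin under its centre
- tape_roll: Roll of yellow tape lying flat, 110 mm diameter, 50 mm high, a bystander; origin under its centre
- paper_roll: Upright roll of paper 80 mm diameter, 120 mm high, a bystander; origin under its centre

How it is judged:
On the way, in this order (a step that is already met when the one before it is completed fails the run):
1. the clamp arm is thrown back (value of joint clamp above 2.3 rad), for 0.2 s.
2. the larger tray is home on the base, over all four posts (z of tray_low_handle in the frame of stand_top between 0.05 and 0.058 m and x of tray_low_handle in the frame of stand_top between -0.006 and 0.006 m and y of tray_low_handle in the frame of stand_top between -0.006 and 0.006 m and angle between tray_low_handle's own z axis and vertical below 0.05 rad and angle between the x axis of tray_low_handle and the x axis of stand_top, either way round below 0.08 rad), for 0.2 s.
3. the smaller tray is home on the shoulders, over all four posts (z of tray_up_handle in the frame of stand_top between 0.124 and 0.132 m and x of tray_up_handle in the frame of stand_top between -0.006 and 0.006 m and y of tray_up_handle in the frame of stand_top between -0.006 and 0.006 m and angle between tray_up_handle's own z axis and vertical below 0.05 rad and angle between the x axis of tray_up_handle and the x axis of stand_top, either way round below 0.08 rad), for 0.2 s.
4. with every tin in a tray, the clamp arm is swung over onto the upper tray (value of joint clamp between -0.07 and 0.07 rad and contact force between clamp and tray_up above 1 N and ((z of tin1_mid in the frame of tray_low_handle between -0.03 and -0.018 m and x of tin1_mid in the frame of tray_low_handle between -0.072 and 0.072 m and y of tin1_mid in the frame of tray_low_handle between -0.034 and 0.034 m) or (z of tin1_mid in the frame of tray_up_handle between -0.03 and -0.018 m and x of tin1_mid in the frame of tray_up_handle between -0.072 and 0.072 m and y of tin1_mid in the frame of tray_up_handle between -0.034 and 0.034 m)) and ((z of tin2_mid in the frame of tray_low_handle between -0.03 and -0.018 m and x of tin2_mid in the frame of tray_low_handle between -0.072 and 0.072 m and y of tin2_mid in the frame of tray_low_handle between -0.034 and 0.034 m) or (z of tin2_mid in the frame of tray_up_handle between -0.03 and -0.018 m and x of tin2_mid in the frame of tray_up_handle between -0.072 and 0.072 m and y of tin2_mid in the frame of tray_up_handle between -0.034 and 0.034 m)) and ((z of tin3_mid in the frame of tray_low_handle between -0.03 and -0.018 m and x of tin3_mid in the frame of tray_low_handle between -0.072 and 0.072 m and y of tin3_mid in the frame of tray_low_handle between -0.034 and 0.034 m) or (z of tin3_mid in the frame of tray_up_handle between -0.03 and -0.018 m and x of tin3_mid in the frame of tray_up_handle between -0.072 and 0.072 m and y of tin3_mid in the frame of tray_up_handle between -0.034 and 0.034 m))), for 0.2 s.
At the end, for the whole second after the job is handed in: Both trays level and home (within 6 mm sideways and 4 mm in height), every tin present upright and at rest in a bay of one of the trays, the clamp arm within 0.07 rad of level and pressing on the upper tray (all of step 2 and all of step 3 and all of step 4 and angle between each of tin1_mid, tin2_mid, tin3_mid's own z axis and vertical below 0.1 rad and linear speed of each of tin1, tin2, tin3 below 0.03 m/s); the robot touches nothing.
It fails at once if the carton is moved by more than 30 mm (distance of disc_box from where it was at the start of the episode above 0.03 m).
It fails at once if the tape roll is moved by more than 30 mm (distance of tape_roll from where it was at the start of the episode above 0.03 m).
It fails at once if the paper roll is moved by more than 30 mm (distance of paper_roll from where it was at the start of the episode above 0.03 m).
Of tin1, tin2, tin3 only 1 to 3 are there at a start; the rules pass over those that are not, and their reading is None.
At some moment in a run one of tin1, tin2, tin3, tray_low, tray_up may be knocked a few centimetres aside while the robot is not near it.
It also fails if it takes over 210 s, if anything falls off the work surface, if the arm or the gripper's body presses on something with over 40 N, if the wrist force passes 120 N, or if a joint passes its speed limit or range.

## Working session

There is one attempt and no reset: what is moved stays moved. The work goes in short steps, Python scripts to look and compute and a tool call to move; the robot and the scene stay as the last step left them, time stands still between calls to the robot, and variables do not carry over. Pictures are saved under pics/ and viewed, about 12 in all and at most 16, crops included, and the job is handed in when it is done.

Besides the shell and the picture viewer there is one more tool, called after "Request:" as name(argument=value, ...) on one line, values as JSON. servo_tool: Moves the arm, as the interface text tells. Its arguments: {"type":"object","properties":{"motion":{"type":"array","items":{"type":"array","items":{"type":"number"}}},"force":{"type":"number"}},"required":["motion"]}

```bash
mkdir -p pics; python3 - <<'E'
from bench import *
import cv2,numpy as np
o=get_obs();print(o)
for n in("top","side"):
    f=grab_frame(n);cv2.imwrite(f"pics/{n}0.png",cv2.resize(f[:,:,::-1],(800,600),interpolation=cv2.INTER_CUBIC))
    np.save(f"{n}0.npy",f)
    p=camera_params(n);print(n,p)
E
```

```text
{'clock': 0.0, 'joints': array([ 1.15590392,  0.47778414,  0.02232966,  1.55643614, -0.0114989 ,
        1.10928922, -0.08311207]), 'qvel': array([ 1.02577635e-03,  3.72530252e-04,  1.90796010e-04,  6.96200942e-04,
       -1.49834154e-04,  1.25393639e-04,  5.30039740e-05]), 'tau': array([ 2.85784099e-04, -5.96443713e+01,  1.60831511e+00, -2.81195247e+01,
        1.25041135e-02,  9.41281964e-03, -3.91506092e-05]), 'tcp_pos': array([ 0.20378345, -0.64321943,  0.4037424 ]), 'orientation': array([ 0.98128482,  1.34042114, -0.9797077 ]), 'contact_force': array([-0.58575457,  0.20329949,  0.20793297]), 'moment': array([-0.03926023,  0.03418696, -0.05292858]), 'grip_width': 0.08549632532187994}
top {'mtx': array([[392.21152101,   0.        , 261.62767614],
       [  0.        , 392.21152101, 195.68794447],
       [  0.        ,   0.        ,   1.        ]]), 'world_to_cam': array([[-9.43768891e-04, -9.99876374e-01,  1.56954132e-02,
        -1.02608704e-02],
       [-9.83722499e-01, -1.89204732e-03, -1.79684349e-01,
         6.22808490e-01],
       [ 1.79691832e-01, -1.56095116e-02, -9.83599100e-01,
         1.12160975e+00],
       [ 0.00000000e+00,  0.00000000e+00,  0.00000000e+00,
         1.00000000e+00]])}
side {'mtx': array([[443.9397485 ,   0.        , 266.4023667 ],
       [  0.        , 443.9397485 , 188.92638171],
       [  0.        ,   0.        ,   1.        ]]), 'world_to_cam': array([[-0.92602704, -0.37737831,  0.00771578,  0.57257539],
       [-0.25917752,  0.62085425, -0.73984256,  0.2500763 ],
       [ 0.27441016, -0.68711398, -0.67273579,  1.03514234],
       [ 0.        ,  0.        ,  0.        ,  1.        ]])}
```

View pics/top0.png

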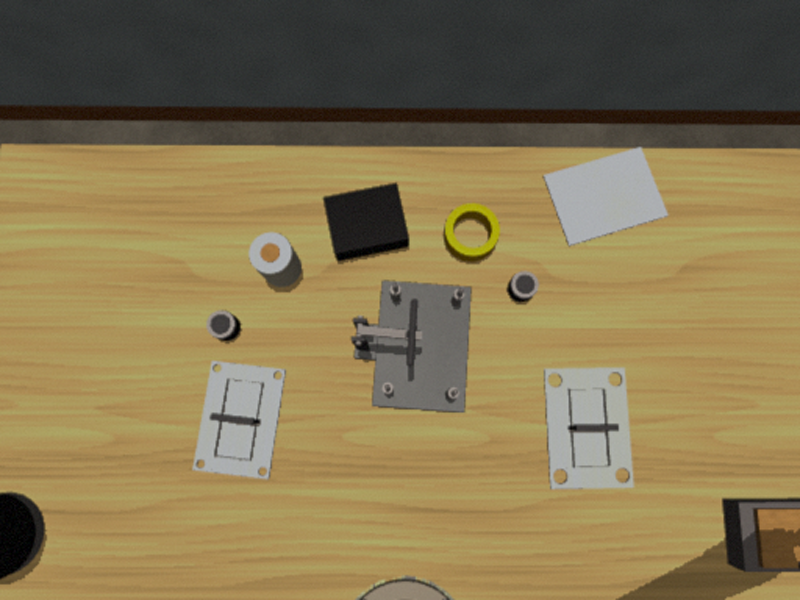

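View pics/side0.png

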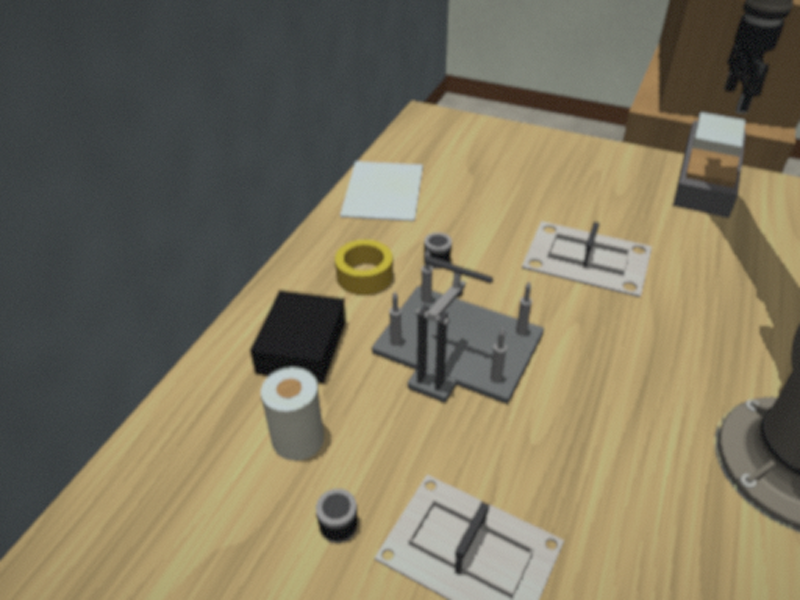

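Larger tray is on the right (589,428), smaller on the left (239,420), with two tins at (222,325) and (524,286). The stand is at about (423,346) with the clamp on its left (+y). Now I'll turn these into poses.

```bash
cat > h.py <<'E'
from bench import *
import cv2,numpy as np
from scipy.spatial.transform import Rotation as R
def ray(n,uv,z):
    p=camera_params(n);T=p["world_to_cam"];Rm=T[:3,:3];c=-Rm.T@T[:3,3]
    d=Rm.T@np.linalg.inv(p["mtx"])@np.array([uv[0],uv[1],1.]);return c+d*(z-c[2])/d[2]
def proj(n,P):
    p=camera_params(n);q=p["mtx"]@(p["world_to_cam"]@np.append(P,1))[:3];return q[:2]/q[2]
def tri(ut,us):
    A=[]
    for n,u in(("top",ut),("side",us)):
        p=camera_params(n);P=p["mtx"]@p["world_to_cam"][:3]
        A+=[u[0]*P[2]-P[0],u[1]*P[2]-P[1]]
    x=np.linalg.svd(np.array(A))[2][3];return x[:3]/x[3]
def comps(m,lo,hi):
    n,l,s,c=cv2.connectedComponentsWithStats(m.astype(np.uint8))
    return [(l==i,s[i],c[i]) for i in range(1,n) if lo<s[i][4]<hi]
def save(n,name,box=None,f=None):
    f=grab_frame(n) if f is None else f
    g=f
    if box: x,y,w,h=box;g=f[y:y+h,x:x+w]
    k=min(800/g.shape[1],600/g.shape[0])
    cv2.imwrite(f"pics/{name}.png",cv2.resize(g[:,:,::-1],None,fx=k,fy=k,interpolation=cv2.INTER_CUBIC));return f
def pose():
    o=get_obs();M=R.from_rotvec(o["orientation"]).as_matrix();g=o["tcp_pos"]+0.155*M[:,0];return o,M,g
def to(P,yaw,o=None):
    """shift in tool axes to bring grasp point to P and jaw axis (mod 180) to world yaw"""
    o,M,g=pose();s=M.T@(np.array(P)-g);j=M[:,2];a=np.arctan2(j[1],j[0])
    d=(yaw-a+np.pi/2)%np.pi-np.pi/2
    print("clk %.2f grasp"%o["clock"],g.round(4),"xdir",M[:,0].round(3),"jaw deg %.1f"%np.degrees(a),"-> shift",s.round(4),"turn deg %.1f (tool x down => minus)"%(np.degrees(d)*np.sign(M[2,0])), "q7 %.2f"%o["joints"][6],"w %.4f"%o["grip_width"],"F",o["contact_force"].round(1))
E
python3 - <<'E'
from h import *
f=np.load("top0.npy");hsv=cv2.cvtColor(f,cv2.COLOR_RGB2HSV)
H,S,V=cv2.split(hsv)
for x,y in[(239,440),(600,450),(440,330),(390,300),(222,325),(524,286)]:
    print((x,y),hsv[int(y/1.5625),int(x/1.5625)])
def rect(m,z):
    c=max(cv2.findContours(m.astype(np.uint8),cv2.RETR_EXTERNAL,cv2.CHAIN_APPROX_NONE)[0],key=cv2.contourArea)
    P=np.array([ray("top",q[0],z)[:2] for q in c],np.float32)
    (cx,cy),wh,a=cv2.minAreaRect(P);b=cv2.boxPoints(((cx,cy),wh,a))
    e=b[1]-b[0];e2=b[2]-b[1];L=e if np.hypot(*e)>np.hypot(*e2) else e2
    return np.round((cx,cy),4),np.round(wh,3),"long-axis yaw deg %.2f"%((np.degrees(np.arctan2(L[1],L[0]))+90)%180-90)
m=(S<60)&(V>110)
for k,s,c in comps(m,60,9000):
    print(s,c.round(1))
    if s[4]>2000: print(rect(k,0.005))
m=(S<60)&(V<=115)&(V>50);m[:, :230]=0;m[:,310:]=0;m[:175]=0;m[270:]=0
k=max(comps(m,500,9000),key=lambda t:t[1][4]);print("stand",rect(cv2.morphologyEx(k[0].astype(np.uint8),cv2.MORPH_OPEN,np.ones((7,7))),0.018),k[1])
to([.6,0,.3],0)
E
```

```text
(239, 440) [ 60   6 174]
(600, 450) [ 50   9 174]
(440, 330) [ 24  12 107]
(390, 300) [ 20  14 110]
(222, 325) [ 0 15 69]
(524, 286) [173  16  63]
[ 348   94   80   63 3172] [387.1 125.1]
(array([ 0.8686, -0.4204]), array([0.162, 0.221]), 'long-axis yaw deg -72.78')
[159 149  28  26 457] [172.5 161.6]
[327 174  18  16 107] [335.4 181.7]
[228 180  34  36 447] [247.3 202.8]
[132 199  18  17 114] [140.6 207. ]
[ 238  211   61   52 1611] [266.7 243.1]
[ 123  231   60   76 3106] [153.1 268.3]
(array([0.4105, 0.3175]), array([0.147, 0.21 ]), 'long-axis yaw deg -6.89')
[ 348  235   58   78 3539] [375.8 273.8]
(array([ 0.394 , -0.3586]), array([0.23 , 0.161]), 'long-axis yaw deg 0.71')
[233 372  52  12 435] [258.4 378.7]
stand (array([ 0.5621, -0.0429]), array([0.174, 0.223]), 'long-axis yaw deg -0.02') [ 230  180   71   84 4090]
clk 0.10 grasp [ 0.2037 -0.643   0.2488] xdir [-0.001  0.002 -1.   ] jaw deg -72.4 -> shift [-0.0504  0.572  -0.4934] turn deg -72.4 (tool x down => minus) q7 -0.08 w 0.0853 F [-0.4  0.1 -0.4]
```

```bash
python3 - <<'E'
from h import *
f=np.load("top0.npy");V=cv2.cvtColor(f,cv2.COLOR_RGB2HSV)
S=V[:,:,1];V=V[:,:,2]
m=((S<50)&(V<135)).astype(np.uint8);m[:,:238]=0;m[:,306:]=0;m[:176]=0;m[268:]=0
k=max(comps(m,500,9000),key=lambda t:t[1][4])[0].astype(np.uint8)
c=max(cv2.findContours(k,cv2.RETR_EXTERNAL,cv2.CHAIN_APPROX_NONE)[0],key=cv2.contourArea)
P=np.array([ray("top",q[0],.018)[:2] for q in c],np.float32);r=cv2.minAreaRect(P);print(r)
a=np.array([[381,281],[471,287],[464,411],[373,405]])/1.5625
C=np.array([ray("top",q,.018) for q in a]);print(C.round(4),C.mean(0).round(4))
for u in((335.4,181.7),(140.6,207.)):print("tin",ray("top",u,.05).round(4))
save("top","stand1",(220,170,100,100),f)
E
```

```text
((0.552707314491272, -0.029911845922470093), (0.18954694271087646, 0.24740073084831238), 85.83170318603516)
[[ 0.6801  0.045   0.018 ]
 [ 0.6682 -0.1351  0.018 ]
 [ 0.4237 -0.1169  0.018 ]
 [ 0.4353  0.0586  0.018 ]] [ 0.5518 -0.0371  0.018 ]
tin [ 0.6678 -0.2351  0.05  ]
tin [0.5889 0.3519 0.05  ]
```

View pics/stand1.png

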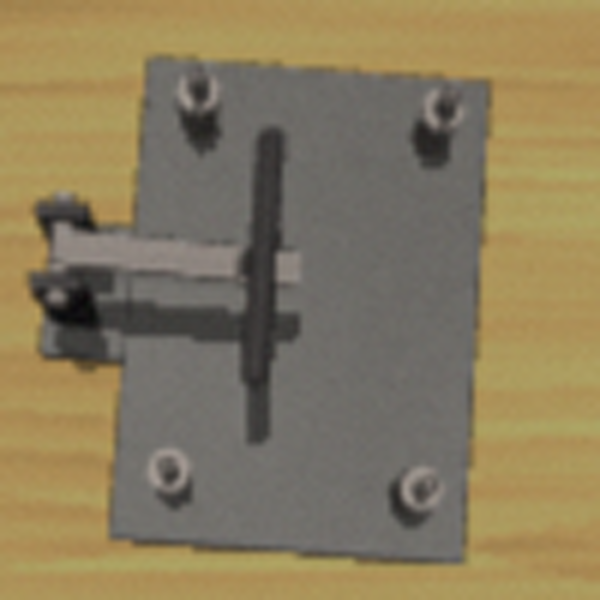

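Shoulder rings in the crop are at (198,93), (443,110), (170,472) and (421,489). Plate corners are (148,57), (492,80), (466,562) and (110,540), and the clamp bar runs from (270,130) to (255,380).

```bash
python3 - <<'E'
from h import *
def c(l,z):return np.array([ray("top",(220+(x+.5)/6-.5,170+(y+.5)/6-.5),z) for x,y in l])
C=c([(148,57),(492,80),(466,562),(110,540)],.018);S=c([(198,94),(443,110),(170,472),(421,489)],.092)
B=c([(270,130),(255,380)],.187)
print(C.mean(0),S.mean(0),B,B.mean(0))
d=S[0]+S[1]-S[2]-S[3];yaw=np.arctan2(d[1],d[0]);d2=C[0]+C[1]-C[2]-C[3];d3=C[0]+C[3]-C[1]-C[2]
print(np.degrees([yaw,np.arctan2(d2[1],d2[0]),np.arctan2(-d3[0],d3[1])]),np.hypot(*d[:2])/2)
ctr=(C.mean(0)+S.mean(0))[:2]/2;x=np.array([np.cos(yaw),np.sin(yaw)]);y=np.array([-x[1],x[0]])
b=ctr+y*(115-94*np.cos(np.radians(25.2-11.46)))/1000;print("ctr",ctr,"bar pred",b,"hold near",b-.032*x,"hinge",ctr+.115*y)
to([*(b-.032*x),.187],yaw+np.pi/2)
E
```

```text
[ 0.55260809 -0.03714837  0.018     ] [ 0.55196729 -0.03622506  0.092     ] [[ 0.61103876 -0.01579996  0.187     ]
 [ 0.49981764 -0.00899252  0.187     ]] [ 0.5554282  -0.01239624  0.187     ]
[-4.05503106 -4.05641178 -3.64923606] 0.18345870388357038
ctr [ 0.55228769 -0.03668672] bar pred [ 0.55396292 -0.01305607] hold near [ 0.52204303 -0.01079321] hinge [0.56041987 0.07802539]
clk 0.10 grasp [ 0.2037 -0.643   0.2488] xdir [-0.001  0.002 -1.   ] jaw deg -72.4 -> shift [ 0.0626  0.4944 -0.5064] turn deg 21.6 (tool x down => minus) q7 -0.08 w 0.0853 F [-0.4  0.1 -0.4]
```

Request:
servo_tool(motion=[[-0.02,0.035,-0.036,0,-1],[-0.02,0.07,-0.072,0,-1],[-0.02,0.105,-0.107,0,-1],[-0.02,0.14,-0.143,0,-1],[-0.02,0.175,-0.179,0,-1],[-0.02,0.21,-0.215,0,-1],[-0.02,0.245,-0.25,0,-1],[-0.02,0.28,-0.286,0,-1]])

```text
clock: 0.9
tcp_pos: [0.3831, -0.2874, 0.4242]
orientation: [0.981, 1.34, -0.98]
contact_force: [1.4, -0.3, -0.4]
grip_width: 0.0855
```

```bash
python3 -c "
from h import *
to([.522,-.0108,.187],np.radians(86))"
```

```text
clk 0.90 grasp [ 0.3829 -0.2871  0.2692] xdir [-0.001  0.001 -1.   ] jaw deg -72.4 -> shift [ 0.0824  0.2161 -0.2213] turn deg 21.6 (tool x down => minus) q7 -0.78 w 0.0855 F [ 1.4 -0.3 -0.4]
```

Request:
servo_tool(motion=[[0,0.035,-0.036,5,-1],[0,0.07,-0.072,10,-1],[0,0.105,-0.107,15,-1],[0,0.14,-0.143,20,-1],[0,0.175,-0.179,21.6,-1],[0,0.21,-0.215,21.6,-1],[0,0.216,-0.221,21.6,-1],[0,0.216,-0.221,21.6,-1]])

```text
clock: 1.7
tcp_pos: [0.5226, -0.0093, 0.4241]
orientation: [1.258, 1.18, -1.258]
contact_force: [-0.2, -0.7, -0.7]
grip_width: 0.0855
```

```bash
python3 -c "
from h import *
to([.522,-.0108,.187],np.radians(86))
save('side','s2',(200,90,200,150))"
```

```text
clk 1.70 grasp [ 0.5224 -0.0089  0.2691] xdir [-0.001  0.002 -1.   ] jaw deg -93.8 -> shift [ 0.0821 -0.0002  0.0021] turn deg 0.2 (tool x down => minus) q7 -1.83 w 0.0855 F [-0.2 -0.7 -0.7]
```

View pics/s2.png

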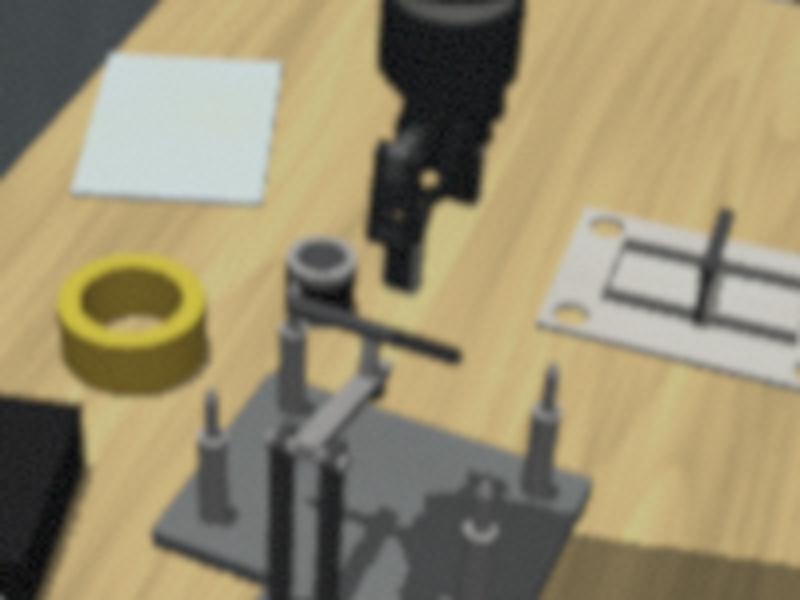

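Request:
servo_tool(motion=[[0.04,0,0.002,0,-1],[0.08,0,0.002,0,-1],[0.082,0,0.002,0,-1],[0.082,0,0.002,0,1],[0.082,0,0.002,0,1],[0.082,0,0.002,0,1],[0.082,0,0.002,0,1],[0.082,0,0.002,0,1]], force=30)

```text
clock: 2.55
tcp_pos: [0.5223, -0.0106, 0.3433]
orientation: [1.264, 1.18, -1.256]
contact_force: [-0.9, 21.6, 2.4]
grip_width: 0.0124
```

Request:
servo_tool(motion=[[-0.008,0,-0.002,0,1],[-0.016,0,-0.006,0,1],[-0.025,0,-0.01,0,1],[-0.032,0,-0.015,0,1],[-0.038,0,-0.02,0,1],[-0.044,0,-0.025,0,1],[-0.05,0,-0.031,0,1],[-0.055,0,-0.038,0,1]])

```text
clock: 3.35
tcp_pos: [0.5248, 0.0249, 0.3995]
orientation: [1.263, 1.176, -1.259]
contact_force: [-0.3, -8.9, 0.5]
grip_width: 0.0108
```

```bash
python3 -c "
from h import *
to([.522,-.0108,.187],np.radians(86))
save('side','s3',(200,60,200,150))"
```

```text
clk 3.35 grasp [0.5249 0.0253 0.2445] xdir [ 0.001  0.002 -1.   ] jaw deg -94.0 -> shift [ 0.0574 -0.0004  0.0363] turn deg -0.0 (tool x down => minus) q7 -1.92 w 0.0108 F [-0.3 -8.9  0.5]
```

View pics/s3.png

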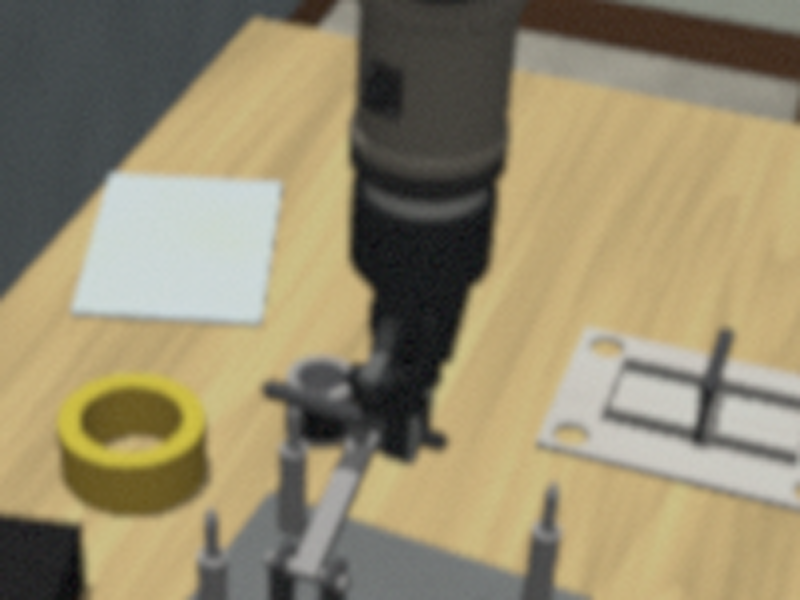

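Request:
servo_tool(motion=[[-0.004,0,-0.007,0,1],[-0.008,0,-0.014,0,1],[-0.011,0,-0.022,0,1],[-0.014,0,-0.03,0,1],[-0.016,0,-0.038,0,1],[-0.017,0,-0.046,0,1],[-0.017,0,-0.054,0,1],[-0.017,0,-0.062,0,1]])

```text
clock: 4.2
tcp_pos: [0.5292, 0.0875, 0.4195]
orientation: [1.262, 1.174, -1.259]
contact_force: [-1.6, -4.6, 2.3]
grip_width: 0.0107
```

Request:
servo_tool(motion=[[0.001,0,-0.008,0,1],[0.003,0,-0.016,0,1],[0.006,0,-0.024,0,1],[0.009,0,-0.032,0,1],[0.013,0,-0.039,0,1],[0.017,0,-0.046,0,1],[0.02,0,-0.05,0,1],[0.02,0,-0.05,0,1]])

```text
clock: 5.0
tcp_pos: [0.5329, 0.1384, 0.3987]
orientation: [1.262, 1.175, -1.258]
contact_force: [2.6, -0.0, -1.1]
grip_width: 0.0108
```

```bash
python3 -c "
from h import *
to([.522,-.0108,.187],np.radians(86))
save('side','s4',(200,60,200,150))"
```

```text
clk 5.00 grasp [0.5332 0.1386 0.2437] xdir [ 0.002  0.002 -1.   ] jaw deg -94.0 -> shift [ 0.0565 -0.001   0.1499] turn deg 0.0 (tool x down => minus) q7 -2.15 w 0.0108 F [ 2.6 -0.  -1.1]
```

View pics/s4.png

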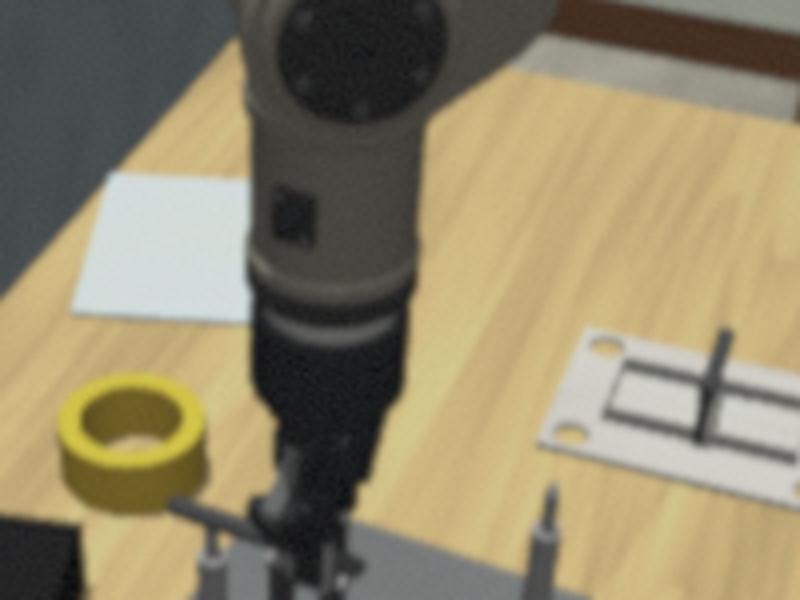

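Request:
servo_tool(motion=[[0,0,0,0,-1],[0,0,0,0,-1],[-0.02,0,0,0,-1],[-0.05,0,0,0,-1],[-0.08,0,0,0,-1],[-0.08,0,0,0,-1],[-0.08,0,0,0,-1],[-0.08,0,0,0,-1]])

```text
clock: 5.85
tcp_pos: [0.5323, 0.1377, 0.478]
orientation: [1.262, 1.176, -1.26]
contact_force: [-0.0, 0.3, -0.3]
grip_width: 0.0849
```

Request:
servo_tool(motion=[[0,0,0.05,-8.5,-1],[0,0,0.1,-17,-1],[0,0,0.15,-25.5,-1],[0,0,0.2,-34,-1],[0,-0.02,0.25,-42.5,-1],[0,-0.04,0.3,-51,-1],[0,-0.06,0.34,-59.5,-1],[0,-0.08,0.38,-67,-1]])

```text
clock: 6.65
tcp_pos: [0.4474, -0.1975, 0.4764]
orientation: [0.461, 1.523, -0.459]
contact_force: [0.5, -0.2, -0.1]
grip_width: 0.0859
```

```bash
python3 -c "
from h import *
to([.394,-.3586,.15],np.radians(0.7))
save('top','s5')"
```

```text
clk 6.65 grasp [ 0.4471 -0.1972  0.3214] xdir [-0.001  0.002 -1.   ] jaw deg -33.7 -> shift [ 0.1712 -0.1639  0.0456] turn deg -34.4 (tool x down => minus) q7 -0.34 w 0.0859 F [ 0.5 -0.2 -0.1]
```

View pics/s5.png

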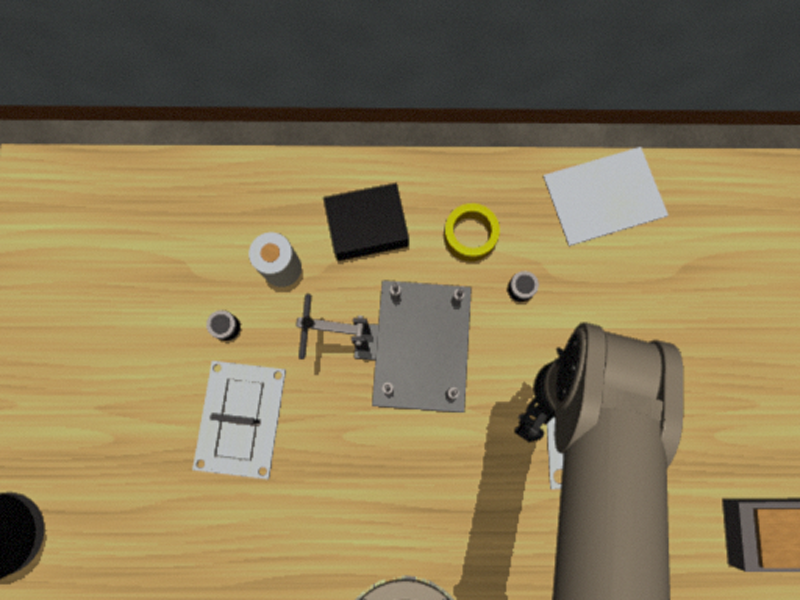

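Request:
servo_tool(motion=[[0.04,-0.04,0.011,-8.5,-1],[0.08,-0.08,0.023,-17,-1],[0.11,-0.12,0.034,-25.5,-1],[0.14,-0.15,0.042,-34.4,-1],[0.17,-0.164,0.0456,-34.4,-1],[0.171,-0.164,0.0456,-34.4,-1],[0.171,-0.164,0.0456,-34.4,-1],[0.171,-0.164,0.0456,-34.4,-1]])

```text
clock: 7.5
tcp_pos: [0.3915, -0.3654, 0.3062]
orientation: [-0.014, 1.574, 0.012]
contact_force: [-0.5, 0.3, 0.6]
grip_width: 0.0853
```

```bash
python3 -c "
from h import *
to([.394,-.3586,.056],np.radians(0.7))
f=save('side','s6',(300,110,200,150))"
```

```text
clk 7.50 grasp [ 0.3909 -0.3656  0.1512] xdir [-0.003 -0.001 -1.   ] jaw deg 1.0 -> shift [0.0952 0.0071 0.0035] turn deg 0.3 (tool x down => minus) q7 0.52 w 0.0853 F [-0.5  0.3  0.6]
```

View pics/s6.png

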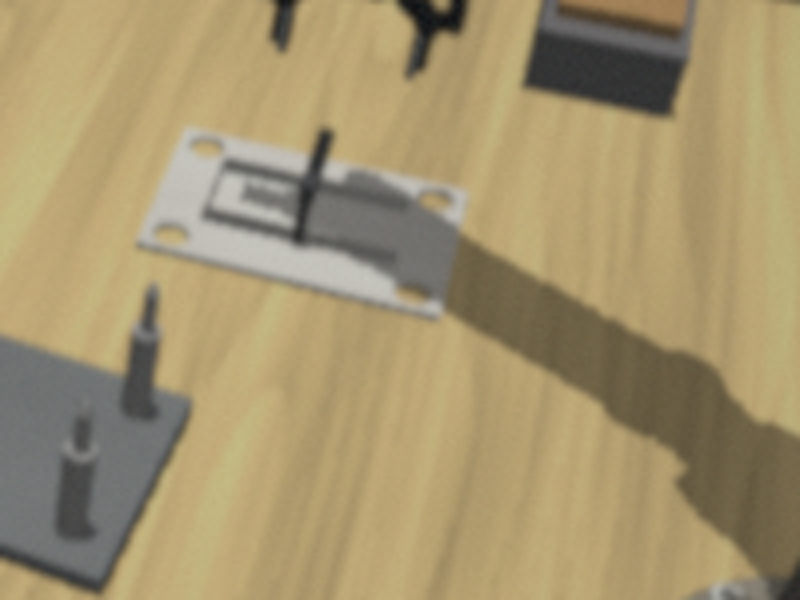

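Request:
servo_tool(motion=[[0.04,0.0071,0.0035,0.3,-1],[0.08,0.0071,0.0035,0.3,-1],[0.095,0.0071,0.0035,0.3,-1],[0.0952,0.0071,0.0035,0.3,-1],[0.0952,0.0071,0.0035,0.3,1],[0.0952,0.0071,0.0035,0.3,1],[0.0952,0.0071,0.0035,0.3,1],[0.0952,0.0071,0.0035,0.3,1]], force=60)

```text
clock: 8.35
tcp_pos: [0.3951, -0.3587, 0.2125]
orientation: [-0.012, 1.572, 0.007]
contact_force: [0.0, -0.4, 0.5]
grip_width: 0.0283
```

Request:
servo_tool(motion=[[0,0,0,0,1],[-0.03,0,0,0,1],[-0.06,0,0,0,1],[-0.1,0,0,0,1],[-0.14,0,0,0,1],[-0.17,0,0,0,1],[-0.17,0,0,0,1],[-0.17,0,0,0,1]])

```text
clock: 9.15
tcp_pos: [0.3948, -0.358, 0.3822]
orientation: [-0.012, 1.572, 0.006]
contact_force: [-0.7, 0.5, -4.3]
grip_width: 0.0105
```

```bash
python3 -c "
from h import *
to([.5523,-.0367,.23],np.radians(-4))
f=save('side','s7',(250,80,240,180))"
```

```text
clk 9.15 grasp [ 0.3945 -0.3585  0.2272] xdir [-0.002 -0.003 -1.   ] jaw deg 0.7 -> shift [-0.0042  0.3199  0.1615] turn deg 4.7 (tool x down => minus) q7 0.53 w 0.0105 F [-0.7  0.5 -4.3]
```

View pics/s7.png

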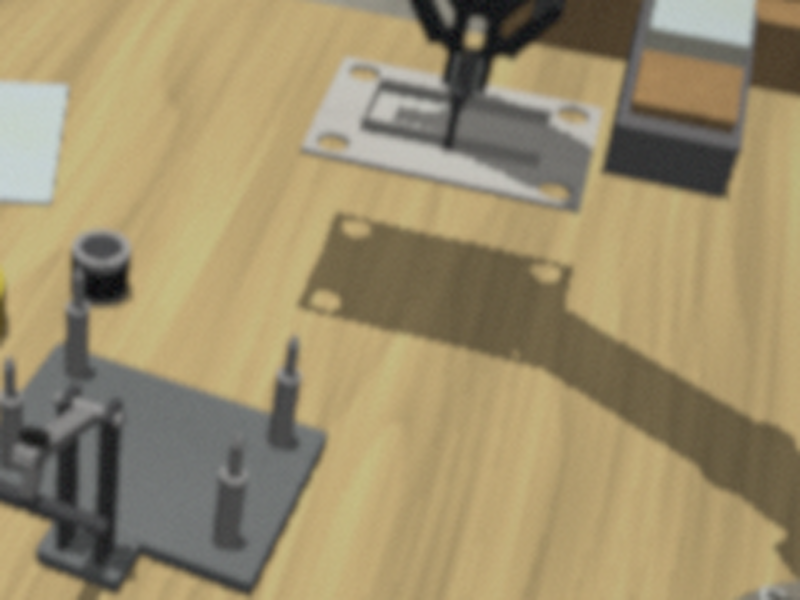

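Request:
servo_tool(motion=[[-0.004,0.04,0.02,1,1],[-0.004,0.08,0.04,2,1],[-0.004,0.12,0.06,3,1],[-0.004,0.16,0.08,4,1],[-0.004,0.2,0.1,4.7,1],[-0.004,0.24,0.12,4.7,1],[-0.004,0.28,0.141,4.7,1],[-0.004,0.305,0.154,4.7,1]])

```text
clock: 10.0
tcp_pos: [0.5452, -0.0471, 0.3818]
orientation: [0.052, 1.577, -0.052]
contact_force: [-0.3, -1.0, -4.7]
grip_width: 0.0105
```

Request:
servo_tool(motion=[[0,0.012,0.007,0,1],[0,0.012,0.007,0,1],[0,0.012,0.007,0,1],[0,0.012,0.007,0,1]])

```text
clock: 10.4
tcp_pos: [0.5524, -0.0376, 0.3808]
orientation: [0.054, 1.579, -0.055]
contact_force: [0.6, 0.0, -3.6]
grip_width: 0.0103
```

```bash
python3 -c "
from h import *
to([.5523,-.0367,.18],np.radians(-4))
f=save('top','t8',(200,140,160,120));np.save('t8.npy',f)"
```

```text
clk 10.40 grasp [ 0.551  -0.0377  0.2258] xdir [-0.009 -0.001 -1.   ] jaw deg -4.0 -> shift [0.0458 0.0011 0.0016] turn deg 0.0 (tool x down => minus) q7 -0.27 w 0.0103 F [ 0.6  0.  -3.6]
```

View pics/t8.png

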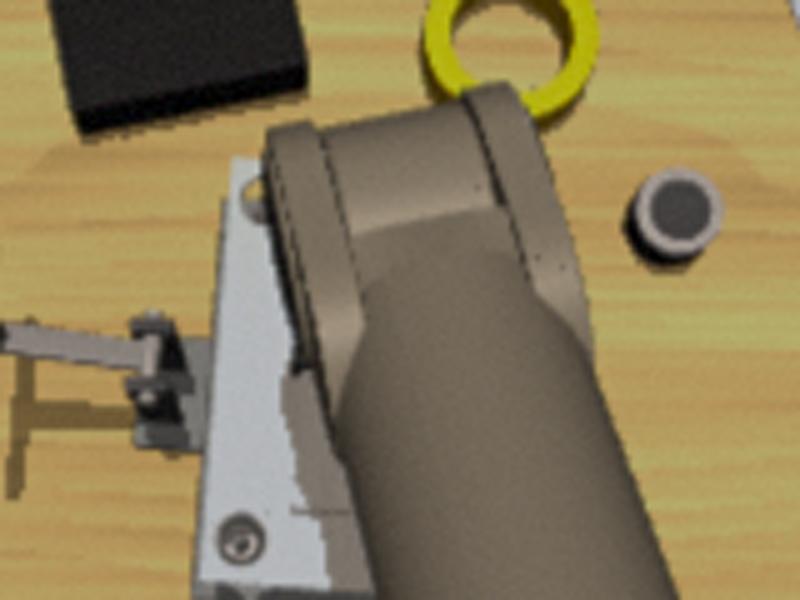

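```bash
python3 -c "
from h import *
a=np.radians(-4);x=np.array([np.cos(a),np.sin(a)]);y=np.array([-x[1],x[0]])
g=np.array([.551,-.0377])
for sx,u in((-1,(240,538)),(1,(256,198))):
  r=ray('top',(200+(u[0]+.5)/5-.5,140+(u[1]+.5)/5-.5),.177)[:2];e=g+.092*sx*x+.06*y;print(r,e,(r-e)*1000)
"
```

```text
[0.46317334 0.02893258] [0.4634095  0.02857144] [-0.2361606  0.3611402]
[0.64618154 0.02126408] [0.64696128 0.01573625] [-0.77974119  5.52782875]
```

Request:
servo_tool(motion=[[0.015,0.001,0.002,0,1],[0.03,0.001,0.002,0,1],[0.045,0.001,0.002,0,1],[0.055,0.001,0.002,0,1],[0.065,0.001,0.002,0,1],[0.075,0.001,0.002,0,1],[0.075,0.001,0.002,0,1],[0.075,0.001,0.002,0,1]])

```text
clock: 11.25
tcp_pos: [0.5541, -0.0366, 0.3061]
orientation: [0.054, 1.578, -0.055]
contact_force: [0.1, -0.4, -3.0]
grip_width: 0.0107
```

```bash
python3 -c "
from h import *
to([.5523,-.0367,.072],np.radians(-4))"
```

```text
clk 11.25 grasp [ 0.5528 -0.0367  0.1511] xdir [-0.008 -0.    -1.   ] jaw deg -4.0 -> shift [0.0791 0.     0.0001] turn deg 0.0 (tool x down => minus) q7 -0.33 w 0.0107 F [ 0.1 -0.4 -3. ]
```

Request:
servo_tool(motion=[[0.015,0,0,0,1],[0.03,0,0,0,1],[0.045,0,0,0,1],[0.06,0,0,0,1],[0.07,0,0,0,1],[0.077,0,0,0,1],[0.079,0,0,0,1],[0.079,0,0,0,1]])

```text
clock: 12.05
tcp_pos: [0.5529, -0.0361, 0.2306]
orientation: [0.052, 1.58, -0.057]
contact_force: [-17.9, -1.4, 38.5]
grip_width: 0.0105
```

```bash
python3 -c "
from h import *
to([.5523,-.0367,.072],np.radians(-4))"
```

```text
clk 12.05 grasp [ 0.5514 -0.0366  0.0756] xdir [-0.01  -0.003 -1.   ] jaw deg -4.0 -> shift [ 0.0036 -0.      0.001 ] turn deg 0.0 (tool x down => minus) q7 -0.39 w 0.0105 F [-17.9  -1.4  38.5]
```

Request:
servo_tool(motion=[[-0.002,0,0,0,1],[-0.003,0,0,0,-1],[-0.003,0,0,0,-1],[-0.003,0,0,0,-1],[-0.04,0,0,0,-1],[-0.09,0,0,0,-1],[-0.14,0,0,0,-1],[-0.19,0,0,0,-1]])

```text
clock: 12.85
tcp_pos: [0.5546, -0.0356, 0.4221]
orientation: [0.052, 1.58, -0.056]
contact_force: [1.4, -0.2, 0.3]
grip_width: 0.0853
```

```bash
python3 -c "
from h import *
to([.4105,.3175,.15],np.radians(-6.9))"
```

```text
clk 12.85 grasp [ 0.553  -0.036   0.2671] xdir [-0.01  -0.003 -1.   ] jaw deg -3.9 -> shift [ 0.1177  0.3433 -0.1653] turn deg 3.0 (tool x down => minus) q7 -0.26 w 0.0853 F [ 1.4 -0.2  0.3]
```

Request:
servo_tool(motion=[[0,0.045,-0.022,1,-1],[0,0.09,-0.043,2,-1],[0,0.135,-0.065,3,-1],[0,0.18,-0.087,3,-1],[0,0.225,-0.108,3,-1],[0,0.27,-0.13,3,-1],[0,0.315,-0.152,3,-1],[0.02,0.343,-0.165,3,-1]])

```text
clock: 13.65
tcp_pos: [0.4119, 0.3222, 0.4048]
orientation: [0.094, 1.576, -0.091]
contact_force: [0.3, 0.4, -0.5]
grip_width: 0.0851
```

```bash
python3 - <<'E'
from h import *
f=save('top','t9');S=cv2.cvtColor(f,cv2.COLOR_RGB2HSV);V=S[:,:,2];S=S[:,:,1]
for k,s,c in comps((S<60)&(V>110),60,9000): print(s,c.round(1))
to([.4105,.3175,.1],np.radians(-6.9))
E
```

```text
[ 348   94   80   63 3171] [387.  125.1]
[159 149  28  26 459] [172.6 161.6]
[327 174  18  16 109] [335.4 181.8]
[ 237  180   64   83 4288] [269.  221.9]
[132 199  18  17 115] [140.8 207.1]
[201 205  31  10 166] [216.4 208.9]
[ 126  231   57   75 2473] [154.5 264. ]
[ 36 248  59  52 752] [ 60.8 268.3]
[139 270  24  24 441] [150.3 281.3]
[ 64 289  23  23 112] [ 74.4 300. ]
[ 39 293  21  20 160] [ 49.8 302.4]
[ 86 292  11  25  73] [ 90.1 304.8]
[ 73 309  21  17  94] [ 82.5 317.4]
[ 92 310  16  27  82] [100.5 323.2]
[105 325  60  59 651] [131.4 361.1]
clk 13.70 grasp [0.4069 0.3249 0.2457] xdir [-0.013  0.001 -1.   ] jaw deg -6.4 -> shift [ 0.1456 -0.007   0.0062] turn deg 0.5 (tool x down => minus) q7 -1.10 w 0.0853 F [-3.4  3.1 -1.6]
```

View pics/t9.png

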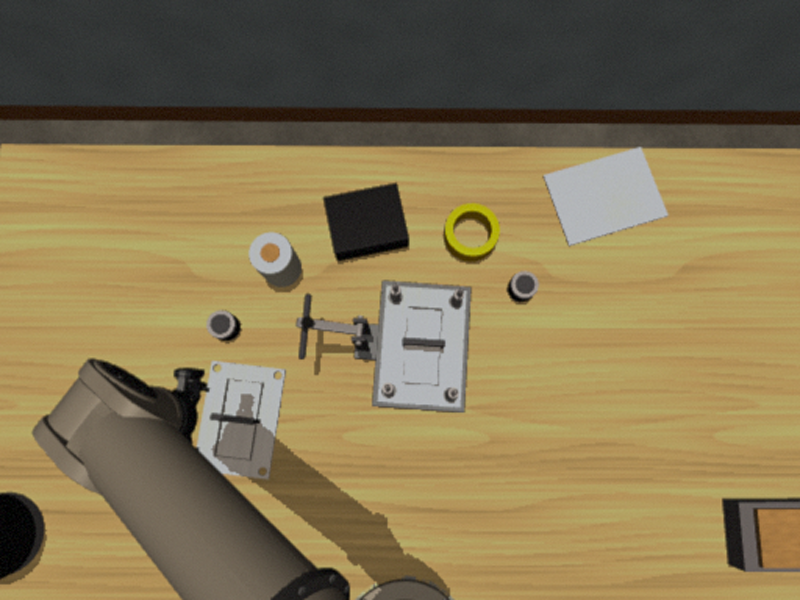

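Request:
servo_tool(motion=[[0.03,-0.007,0.006,0.5,-1],[0.07,-0.007,0.006,0.5,-1],[0.11,-0.007,0.006,0.5,-1],[0.125,-0.007,0.006,0.5,-1],[0.125,-0.007,0.006,0.5,-1],[0.125,-0.007,0.006,0.5,-1]])

```text
clock: 14.3
tcp_pos: [0.413, 0.3178, 0.2767]
orientation: [0.097, 1.581, -0.094]
contact_force: [0.4, 0.8, 0.4]
grip_width: 0.0858
```

```bash
python3 - <<'E'
from h import *
to([.4105,.3175,.056],np.radians(-6.9))
E
```

```text
clk 14.30 grasp [0.4111 0.3182 0.1217] xdir [-0.012  0.003 -1.   ] jaw deg -7.0 -> shift [ 0.0657 -0.0009  0.0002] turn deg -0.1 (tool x down => minus) q7 -1.21 w 0.0858 F [0.4 0.8 0.4]
```

Request:
servo_tool(motion=[[0.03,-0.001,0,0,-1],[0.06,-0.001,0,0,-1],[0.066,-0.001,0,0,-1],[0.066,-0.001,0,0,-1],[0.066,-0.001,0,0,1],[0.066,-0.001,0,0,1],[0.066,-0.001,0,0,1],[0.066,-0.001,0,0,1]], force=60)

```text
clock: 15.1
tcp_pos: [0.4123, 0.3171, 0.2114]
orientation: [0.097, 1.58, -0.094]
contact_force: [0.7, 0.4, -0.5]
grip_width: 0.0284
```

Request:
servo_tool(motion=[[0,0,0,0,1],[-0.03,0,0,0,1],[-0.07,0,0,0,1],[-0.12,0,0,0,1],[-0.17,0,0,0,1],[-0.22,0,0,0,1],[-0.25,0,0,0,1],[-0.25,0,0,0,1]])

```text
clock: 15.9
tcp_pos: [0.4153, 0.3172, 0.4655]
orientation: [0.101, 1.574, -0.09]
contact_force: [1.1, 0.6, -5.0]
grip_width: 0.0109
```

```bash
python3 - <<'E'
from h import *
to([.5523,-.0367,.3],np.radians(-4))
E
```

```text
clk 15.90 grasp [0.4146 0.3183 0.3105] xdir [-0.005  0.007 -1.   ] jaw deg -7.0 -> shift [ 0.0073 -0.3357  0.1799] turn deg -3.0 (tool x down => minus) q7 -1.04 w 0.0109 F [ 1.1  0.6 -5. ]
```

Request:
servo_tool(motion=[[0,-0.04,0.0215,-1,1],[0,-0.08,0.043,-2,1],[0,-0.12,0.064,-3,1],[0,-0.16,0.086,-3,1],[0,-0.2,0.107,-3,1],[0,-0.24,0.129,-3,1],[0,-0.28,0.15,-3,1],[0,-0.315,0.169,-3,1]])

```text
clock: 16.7
tcp_pos: [0.5444, -0.0188, 0.4596]
orientation: [0.06, 1.579, -0.051]
contact_force: [0.8, 0.4, -4.4]
grip_width: 0.0107
```

Request:
servo_tool(motion=[[0,-0.017,0.011,0,1],[0,-0.017,0.011,0,1],[0,-0.017,0.011,0,1],[0,-0.017,0.011,0,1]])

```text
clock: 17.1
tcp_pos: [0.5536, -0.0352, 0.458]
orientation: [0.059, 1.582, -0.049]
contact_force: [-0.6, 0.6, -4.3]
grip_width: 0.0108
```

```bash
python3 - <<'E'
from h import *
to([.5523,-.0367,.21],np.radians(-4))
E
```

```text
clk 17.10 grasp [ 0.5518 -0.0341  0.303 ] xdir [-0.012  0.007 -1.   ] jaw deg -3.9 -> shift [ 0.093  -0.0031  0.0018] turn deg 0.1 (tool x down => minus) q7 -0.23 w 0.0108 F [-0.6  0.6 -4.3]
```

Request:
servo_tool(motion=[[0.03,-0.003,0.002,0,1],[0.06,-0.003,0.002,0,1],[0.09,-0.003,0.002,0,1],[0.1,-0.003,0.002,0,1],[0.1,-0.003,0.002,0,1],[0.1,-0.003,0.002,0,1]])

```text
clock: 17.7
tcp_pos: [0.5547, -0.037, 0.3592]
orientation: [0.059, 1.58, -0.048]
contact_force: [0.6, -0.5, -3.8]
grip_width: 0.011
```

```bash
python3 - <<'E'
from h import *
to([.5523,-.0367,.149],np.radians(-4))
f=save('top','t10',(220,170,100,75))
f=save('side','s10',(220,120,160,120))
a,b=cv2.imread('pics/t10.png'),cv2.imread('pics/s10.png')
cv2.imwrite('pics/c10.png',np.vstack([cv2.resize(a,(400,300)),cv2.resize(b,(400,300))]))
E
```

```text
clk 17.70 grasp [ 0.5532 -0.0359  0.2042] xdir [-0.01   0.007 -1.   ] jaw deg -3.9 -> shift [ 0.0552 -0.0013 -0.0003] turn deg 0.1 (tool x down => minus) q7 -0.28 w 0.0110 F [ 0.6 -0.5 -3.8]
```

View pics/c10.png

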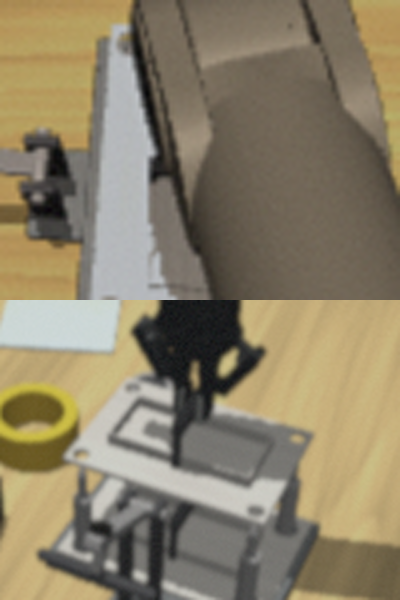

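Side crop holes at (133,387), (83,456), (257,511) and (297,438), so I'll check them against the posts.

```bash
python3 - <<'E'
from h import *
h=np.array([(133,387),(83,456),(257,511),(297,438)])-[0,300]
P=np.array([ray('side',(220+(u+.5)/2.5-.5,120+(v+.5)/2.5-.5),.153)[:2] for u,v in h])
print(P.mean(0),P-P.mean(0)); d=P[0]+P[1]-P[2]-P[3];print(np.degrees(np.arctan2(d[1],d[0])))
E
```

```text
[ 0.55298859 -0.03306129] [[ 0.08859757 -0.06655504]
 [ 0.0934587   0.05534913]
 [-0.08773359  0.06399145]
 [-0.09432268 -0.05278553]]
-3.5222233695598337
```

Request:
servo_tool(motion=[[0.01,-0.0015,0,0,1],[0.02,-0.0015,0,0,1],[0.026,-0.0015,0,0,1],[0.032,-0.0015,0,0,1],[0.036,-0.0015,0,0,1],[0.036,-0.0015,0,0,1]])

```text
clock: 18.4
tcp_pos: [0.5543, -0.0385, 0.323]
orientation: [0.059, 1.58, -0.048]
contact_force: [0.1, -0.1, -4.5]
grip_width: 0.0108
```

```bash
python3 - <<'E'
from h import *
to([.5523,-.0367,.149],np.radians(-4))
E
```

```text
clk 18.40 grasp [ 0.5528 -0.0374  0.168 ] xdir [-0.01   0.007 -1.   ] jaw deg -3.9 -> shift [ 0.019   0.0005 -0.0003] turn deg 0.1 (tool x down => minus) q7 -0.30 w 0.0108 F [ 0.1 -0.1 -4.5]
```

Request:
servo_tool(motion=[[0.006,0,0,0,1],[0.011,0,0,0,1],[0.015,0,0,0,1],[0.018,0,0,0,1],[0.02,0,0,0,1],[0.02,0,0,0,1]])

```text
clock: 19.0
tcp_pos: [0.5541, -0.0382, 0.3038]
orientation: [0.059, 1.58, -0.049]
contact_force: [-4.0, 0.2, 4.0]
grip_width: 0.0108
```

```bash
python3 - <<'E'
from h import *
to([.5523,-.0367,.149],np.radians(-4))
E
```

```text
clk 19.00 grasp [ 0.5526 -0.0372  0.1488] xdir [-0.01   0.007 -1.   ] jaw deg -3.9 -> shift [-0.0002  0.0005 -0.0003] turn deg 0.1 (tool x down => minus) q7 -0.32 w 0.0108 F [-4.   0.2  4. ]
```

Request:
servo_tool(motion=[[0.002,0,0,0,1],[0.003,0,0,0,1],[0.001,0,0,0,1],[0.0,0,0,0,-1],[0,0,0,0,-1],[0,0,0,0,-1],[-0.04,0,0,0,-1],[-0.08,0,0,0,-1]])

```text
clock: 19.8
tcp_pos: [0.5546, -0.0388, 0.3836]
orientation: [0.059, 1.583, -0.048]
contact_force: [0.3, -0.5, 0.5]
grip_width: 0.0817
```

Request:
servo_tool(motion=[[-0.02,-0.04,0.02,-8.5,-1],[-0.02,-0.08,0.04,-17,-1],[-0.02,-0.12,0.06,-25.5,-1],[-0.02,-0.16,0.08,-34,-1],[-0.02,-0.2,0.1,-42.5,-1],[-0.02,-0.2,0.12,-51,-1],[-0.02,-0.2,0.12,-59.5,-1],[-0.02,-0.2,0.12,-68,-1]])

```text
clock: 20.6
tcp_pos: [0.6615, -0.247, 0.3997]
orientation: [-0.864, 1.395, 0.887]
contact_force: [-0.4, -0.7, -1.2]
grip_width: 0.0853
```

```bash
python3 - <<'E'
from h import *
f=grab_frame('top');np.save('t11.npy',f);S=cv2.cvtColor(f,cv2.COLOR_RGB2HSV);V=S[:,:,2];S=S[:,:,1]
for k,s,c in comps((S<60)&(V>110),60,4400): print(s,c.round(1),ray('top',c,.05).round(4))
to([.6678,-.2351,.15],np.radians(86))
fs=save('side','s11')
save('top','t11',None,f)
a,b=cv2.imread('pics/t11.png'),cv2.imread('pics/s11.png')
cv2.imwrite('pics/c11.png',np.hstack([cv2.resize(a[150:480,150:650],(400,264)),cv2.resize(b[100:450,300:700],(400,350))[:264]]))
cv2.imwrite('pics/c11.png',np.vstack([a[230:440,330:730],b[180:460,330:730]]))
E
```

```text
[ 383   94   89  201 3907] [425.8 193.8] [ 0.6307 -0.5098  0.05  ]
[348 105  24  37 451] [359.5 119.9] [ 0.8668 -0.3181  0.05  ]
[159 149  28  27 468] [172.7 161.7] [0.7291 0.2619 0.05  ]
[132 199  18  18 120] [140.8 207. ] [0.589  0.3514 0.05  ]
[201 205  31  10 173] [216.5 209. ] [0.5832 0.1252 0.05  ]
[ 442  306   48   78 1317] [465.5 346. ] [ 0.1905 -0.5897  0.05  ]
[233 372  52  12 449] [258.5 378.6] [ 0.1064 -0.0008  0.05  ]
clk 20.65 grasp [ 0.6592 -0.2458  0.2448] xdir [-0.014  0.008 -1.   ] jaw deg 64.8 -> shift [ 0.0947 -0.0048  0.0131] turn deg -21.2 (tool x down => minus) q7 1.15 w 0.0853 F [-0.1 -0.3  0.1]
```

View pics/c11.png

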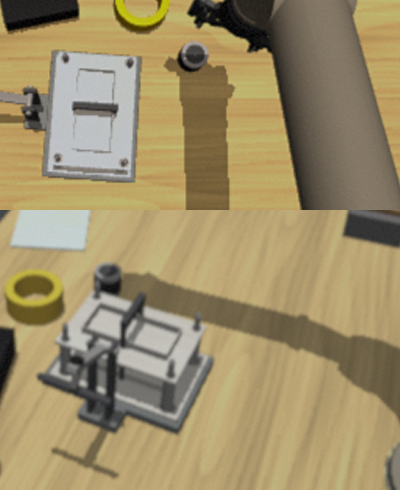

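Request:
servo_tool(motion=[[0.03,-0.005,0.013,-8,-1],[0.06,-0.005,0.013,-16,-1],[0.095,-0.005,0.013,-21.2,-1],[0.095,-0.005,0.013,-21.2,-1],[0.095,-0.005,0.013,-21.2,-1]])

```text
clock: 21.2
tcp_pos: [0.67, -0.2368, 0.3049]
orientation: [-1.133, 1.253, 1.16]
contact_force: [-0.1, -0.7, 1.0]
grip_width: 0.0855
```

```bash
python3 - <<'E'
from h import *
f=grab_frame('top');S=cv2.cvtColor(f,cv2.COLOR_RGB2HSV);V=S[:,:,2];S=S[:,:,1]
for k,s,c in comps((S<60)&(V>110),60,4400): print(s,c.round(1),ray('top',c,.05).round(4))
to([.6678,-.2351,.038],np.radians(86))
E
```

```text
[ 348   94   80  103 2507] [393.1 129.5] [ 0.8357 -0.4224  0.05  ]
[159 149  28  27 469] [172.6 161.8] [0.7289 0.262  0.05  ]
[ 398  177   56   92 1088] [424.  226.2] [ 0.532  -0.4967  0.05  ]
[132 199  18  17 120] [140.8 206.9] [0.5893 0.3514 0.05  ]
[201 205  31  10 175] [216.4 209. ] [0.5832 0.1254 0.05  ]
[443 278  47  85 922] [463.8 319.9] [ 0.2619 -0.5916  0.05  ]
[233 372  52  12 460] [259.1 378.5] [ 0.1066 -0.0026  0.05  ]
[464 374  15  10  65] [471.  379.1] [ 0.1021 -0.597   0.05  ]
[480 374  20  10  81] [487.8 379. ] [ 0.1022 -0.6445  0.05  ]
clk 21.25 grasp [ 0.6688 -0.2354  0.1515] xdir [-0.012  0.008 -1.   ] jaw deg 85.1 -> shift [ 0.1135 -0.0004 -0.0006] turn deg -0.9 (tool x down => minus) q7 1.41 w 0.0853 F [-0.3  0.6  0. ]
```

Request:
servo_tool(motion=[[0.04,0,-0.001,-0.9,-1],[0.08,0,-0.001,-0.9,-1],[0.108,0,-0.001,-0.9,-1],[0.114,0,-0.001,-0.9,-1],[0.114,0,-0.001,-0.9,1],[0.114,0,-0.001,-0.9,1],[0.114,0,-0.001,-0.9,1],[0.114,0,-0.001,-0.9,1]], force=40)

```text
clock: 22.05
tcp_pos: [0.6707, -0.2368, 0.1958]
orientation: [-1.149, 1.242, 1.166]
contact_force: [-0.0, 0.3, 6.4]
grip_width: 0.0529
```

Request:
servo_tool(motion=[[0,0,0,0,1],[-0.03,0,0,0,1],[-0.07,0,0,0,1],[-0.12,0,0,0,1],[-0.16,0,0,0,1],[-0.2,0,0,0,1],[-0.2,0,0,0,1]])

```text
clock: 22.75
tcp_pos: [0.6735, -0.2378, 0.4038]
orientation: [-1.156, 1.235, 1.156]
contact_force: [0.3, 0.5, -2.1]
grip_width: 0.053
```

```bash
python3 - <<'E'
from h import *
a=np.radians(-4);x=np.array([np.cos(a),np.sin(a)])
c=np.array([.5523,-.037])
for s in(1,-1):print(c+s*.041*x)
to([*(c+.041*x),.24],np.radians(86))
E
```

```text
[ 0.59320013 -0.03986002]
[ 0.51139987 -0.03413998]
clk 22.75 grasp [ 0.6742 -0.2372  0.2488] xdir [ 0.005  0.004 -1.   ] jaw deg 86.0 -> shift [0.0092 0.0947 0.1911] turn deg -0.0 (tool x down => minus) q7 1.46 w 0.0530 F [ 0.3  0.5 -2.1]
```

Request:
servo_tool(motion=[[0,0.02,0.04,0,1],[0,0.04,0.08,0,1],[0,0.06,0.12,0,1],[0,0.08,0.16,0,1],[0,0.095,0.191,0,1],[0,0.095,0.191,0,1],[0,0.095,0.191,0,1]])

```text
clock: 23.45
tcp_pos: [0.5917, -0.0398, 0.4041]
orientation: [-1.158, 1.235, 1.157]
contact_force: [-0.4, -1.0, -3.7]
grip_width: 0.0528
```

```bash
python3 - <<'E'
from h import *
to([.5945,-.0399,.139],np.radians(86))
E
```

```text
clk 23.45 grasp [ 0.5923 -0.0393  0.2491] xdir [ 0.004  0.003 -1.   ] jaw deg 86.1 -> shift [ 0.1101 -0.0018 -0.0008] turn deg 0.1 (tool x down => minus) q7 1.17 w 0.0528 F [-0.4 -1.  -3.7]
```

Request:
servo_tool(motion=[[0.04,-0.001,-0.001,0,1],[0.075,-0.001,-0.001,0,1],[0.09,-0.001,-0.001,0,1],[0.1,-0.001,-0.001,0,1],[0.106,-0.001,-0.001,0,1],[0.109,-0.001,-0.001,0,1],[0.11,-0.001,-0.001,0,1]])

```text
clock: 24.15
tcp_pos: [0.5935, -0.0405, 0.2949]
orientation: [-1.159, 1.234, 1.156]
contact_force: [0.2, -0.2, -2.5]
grip_width: 0.0527
```

```bash
python3 - <<'E'
from h import *
to([.5945,-.0399,.139],np.radians(86))
E
```

```text
clk 24.15 grasp [ 0.5944 -0.04    0.1399] xdir [ 0.006  0.003 -1.   ] jaw deg 86.1 -> shift [ 0.0009 -0.0001  0.0001] turn deg 0.1 (tool x down => minus) q7 1.08 w 0.0527 F [ 0.2 -0.2 -2.5]
```

Request:
servo_tool(motion=[[0.002,0,0,0,1],[0.0025,0,0,0,1],[0.002,0,0,0,-1],[0.001,0,0,0,-1],[0.001,0,0,0,-1],[-0.04,0,0,0,-1],[-0.09,0,0,0,-1],[-0.12,0,0,0,-1]])

```text
clock: 24.95
tcp_pos: [0.5933, -0.0403, 0.4186]
orientation: [-1.161, 1.231, 1.154]
contact_force: [1.3, 0.6, 0.0]
grip_width: 0.0858
```

```bash
python3 - <<'E'
from h import *
to([.5893,.3514,.26],np.radians(86))
E
```

```text
clk 24.95 grasp [ 0.5948 -0.0397  0.2636] xdir [ 0.01   0.003 -1.   ] jaw deg 86.1 -> shift [0.0049 0.0322 0.3898] turn deg 0.1 (tool x down => minus) q7 1.18 w 0.0858 F [1.3 0.6 0. ]
```

Over the clamp bar, tips at about .245, to the left tin.

Request:
servo_tool(motion=[[0,0.004,0.049,0,-1],[0,0.008,0.098,0,-1],[0,0.012,0.147,0,-1],[0,0.016,0.196,0,-1],[0,0.02,0.245,0,-1],[0,0.024,0.294,0,-1],[0.03,0.028,0.343,0,-1],[0.07,0.032,0.388,0,-1]])

```text
clock: 25.75
tcp_pos: [0.5885, 0.3387, 0.3627]
orientation: [-1.161, 1.226, 1.153]
contact_force: [0.5, -0.4, 0.1]
grip_width: 0.0854
```

```bash
python3 - <<'E'
from h import *
f=grab_frame('top');save('top','t12',(110,150,200,150),f);S=cv2.cvtColor(f,cv2.COLOR_RGB2HSV);V=S[:,:,2];S=S[:,:,1]
for k,s,c in comps((S<60)&(V>110),60,4400): print(s,c.round(1),ray('top',c,.05).round(4))
print([proj('top',p) for p in([.5523,-.0367,.146],[.593,-.04,.147],[.589,.3514,.05])])
to([.5893,.3514,.12],np.radians(86))
E
```

```text
[ 348   94   80   63 3172] [387.  125.1] [ 0.8502 -0.4041  0.05  ]
[ 80 143  26  23 176] [ 91.9 157.4] [0.7419 0.5081 0.05  ]
[  47  148  129  119 2273] [112.7 201.6] [0.6052 0.4359 0.05  ]
[159 149  28  26 462] [172.6 161.6] [0.7295 0.2621 0.05  ]
[ 38 170  18  17  71] [ 45.2 177.5] [0.6787 0.6434 0.05  ]
[ 236  180   65   84 4274] [269.1 222.4] [ 0.5431 -0.0322  0.05  ]
[ 54 185  23  19 148] [ 66.6 193.6] [0.6294 0.575  0.05  ]
[201 205  31  10 171] [216.5 209. ] [0.5833 0.1251 0.05  ]
[ 183  247   72   75 1168] [216.2 286.1] [0.3577 0.1215 0.05  ]
[277 288  11  20  81] [282.3 297.5] [ 0.3253 -0.0695  0.05  ]
[285 297  31  38 192] [299.6 312.7] [ 0.2831 -0.1188  0.05  ]
[241 304  50  64 739] [266.4 337.2] [ 0.2163 -0.0231  0.05  ]
[280 324  24  23 122] [292.3 334.6] [ 0.223  -0.0969  0.05  ]
[223 339  39  44 329] [242.2 358.8] [0.1587 0.0447 0.05  ]
[255 370  16  14  83] [262.9 377.3] [ 0.1099 -0.013   0.05  ]
[array([271.8912349 , 215.09584292]), array([273.01623985, 200.43525317]), array([140.76922592, 206.97383822])]
clk 25.80 grasp [0.5852 0.345  0.2007] xdir [ 0.004  0.007 -1.   ] jaw deg 86.6 -> shift [ 0.0808 -0.0034  0.0061] turn deg 0.6 (tool x down => minus) q7 0.53 w 0.0855 F [-2.9  3.8 -3.5]
```

View pics/t12.png

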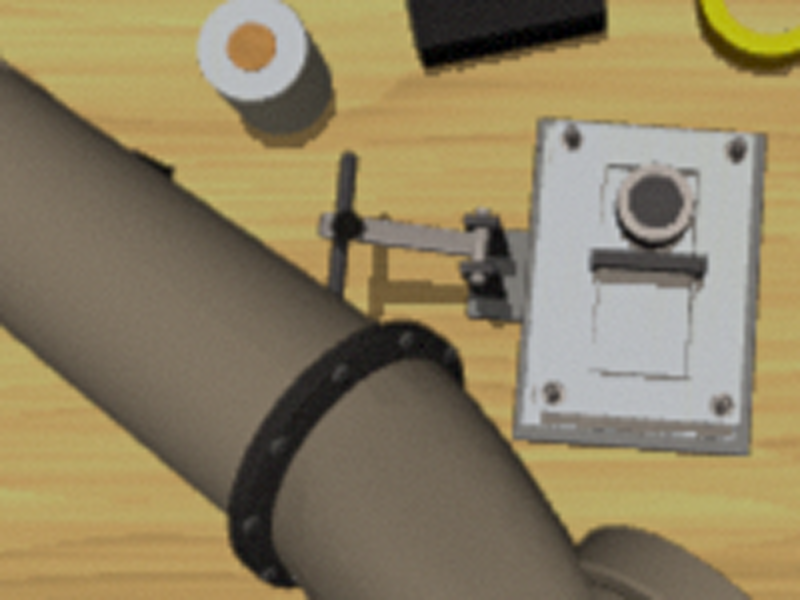

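Request:
servo_tool(motion=[[0.04,-0.003,0.006,0.6,-1],[0.07,-0.003,0.006,0.6,-1],[0.07,-0.003,0.006,0.6,-1],[0.07,-0.003,0.006,0.6,-1]])

```text
clock: 26.2
tcp_pos: [0.5886, 0.35, 0.2862]
orientation: [-1.154, 1.234, 1.158]
contact_force: [0.4, 0.1, 0.7]
grip_width: 0.0858
```

```bash
python3 - <<'E'
from h import *
a=np.load('side0.npy')[280:375,180:260].astype(int);f=grab_frame('side');b=f[280:375,180:260].astype(int)
d=np.abs(a-b).max(2);print((d[25:]>60).sum(), proj('side',[.5893,.3514,.05]))
to([.5893,.3514,.04],np.radians(86))
E
```

```text
717 [215.66018942 323.06671231]
clk 26.25 grasp [0.5898 0.3515 0.1326] xdir [ 0.005  0.008 -1.   ] jaw deg 85.9 -> shift [ 0.0926  0.0009 -0.001 ] turn deg -0.1 (tool x down => minus) q7 0.47 w 0.0857 F [ 0.7 -0.1  0.4]
```

```bash
python3 - <<'E'
from h import *
a=np.load('side0.npy');f=grab_frame('side')
for r in(315,322,330,338,344):print(r,a[r,196:240:4].mean(1).astype(int),f[r,196:240:4].mean(1).astype(int))
E
```

```text
315 [154 153 156 152 137 120 143 156 152 147 148] [ 26  51 108 172  99  82  98 157 173 112 100]
322 [151 155 147  72  72  73  73 120 139 149 146] [153  87 121  51  50  52  52  83  95  99  99]
330 [155 156 132 126  74  76 119 132  73 147 139] [178 178 152 111  54  55  82  93  60  99  95]
338 [156 161  97  30  42  41  25  14  62 138 149] [179 183 111  23  42  44  24  25  71  94 103]
344 [160 160 159  87  19  24  30  73 129 147 151] [184 180 181  97  30  23  35  84  96  98 103]
```

Same tin outline apart from shadow, so it hasn't moved. Gripping now.

Request:
servo_tool(motion=[[0.04,0.001,-0.001,0,-1],[0.08,0.001,-0.001,0,-1],[0.0925,0.001,-0.001,0,-1],[0.0925,0.001,-0.001,0,-1],[0.0925,0.001,-0.001,0,1],[0.0925,0.001,-0.001,0,1],[0.0925,0.001,-0.001,0,1],[0.0925,0.001,-0.001,0,1]], force=40)

```text
clock: 27.1
tcp_pos: [0.5894, 0.3512, 0.1986]
orientation: [-1.153, 1.227, 1.155]
contact_force: [-0.0, -0.4, 5.4]
grip_width: 0.0527
```

Request:
servo_tool(motion=[[0,0,0,0,1],[-0.03,0,0,0,1],[-0.07,0,0,0,1],[-0.12,0,0,0,1],[-0.17,0,0,0,1],[-0.22,0,0,0,1],[-0.25,0,0,0,1],[-0.25,0,0,0,1]])

```text
clock: 27.9
tcp_pos: [0.5869, 0.3496, 0.4552]
orientation: [-1.152, 1.216, 1.152]
contact_force: [0.5, 0.9, -1.8]
grip_width: 0.0527
```

```bash
python3 - <<'E'
from h import *
to([.5114,-.0341,.29],np.radians(86))
E
```

```text
clk 27.90 grasp [0.5897 0.3521 0.3003] xdir [ 0.018  0.017 -1.   ] jaw deg 85.9 -> shift [ 0.0024  0.0508 -0.3909] turn deg -0.1 (tool x down => minus) q7 0.56 w 0.0527 F [ 0.5  0.9 -1.8]
```

Request:
servo_tool(motion=[[0,0.006,-0.049,0,1],[0,0.012,-0.098,0,1],[0,0.018,-0.147,0,1],[0,0.025,-0.196,0,1],[0,0.031,-0.245,0,1],[0,0.038,-0.294,0,1],[0,0.045,-0.343,0,1],[0.01,0.051,-0.386,0,1]])

```text
clock: 28.7
tcp_pos: [0.5078, -0.0341, 0.4374]
orientation: [-1.153, 1.217, 1.15]
contact_force: [1.4, -0.7, -1.7]
grip_width: 0.0527
```

Request:
servo_tool(motion=[[0,0,-0.005,0,1],[0,0,-0.005,0,1],[0,0,-0.005,0,1]])

```text
clock: 29.0
tcp_pos: [0.5074, -0.038, 0.4372]
orientation: [-1.153, 1.216, 1.151]
contact_force: [0.8, -0.1, -1.6]
grip_width: 0.0526
```

```bash
python3 - <<'E'
from h import *
to([.5114,-.0341,.141],np.radians(86))
E
```

```text
clk 29.00 grasp [ 0.5102 -0.0354  0.2822] xdir [ 0.019  0.016 -1.   ] jaw deg 85.9 -> shift [ 0.1412  0.0014 -0.0011] turn deg -0.1 (tool x down => minus) q7 1.27 w 0.0526 F [ 0.8 -0.1 -1.6]
```

Request:
servo_tool(motion=[[0.04,0.001,-0.001,0,1],[0.08,0.001,-0.001,0,1],[0.11,0.001,-0.001,0,1],[0.125,0.001,-0.001,0,1],[0.134,0.001,-0.001,0,1],[0.138,0.001,-0.001,0,1],[0.14,0.001,-0.001,0,1]])

```text
clock: 29.7
tcp_pos: [0.5095, -0.0361, 0.298]
orientation: [-1.154, 1.215, 1.151]
contact_force: [-0.3, 1.4, -1.6]
grip_width: 0.0529
```

```bash
python3 - <<'E'
from h import *
to([.5114,-.0341,.141],np.radians(86))
E
```

```text
clk 29.70 grasp [ 0.5127 -0.0336  0.143 ] xdir [ 0.02   0.016 -1.   ] jaw deg 86.0 -> shift [ 0.002   0.0013 -0.0006] turn deg -0.0 (tool x down => minus) q7 1.10 w 0.0529 F [-0.3  1.4 -1.6]
```

Request:
servo_tool(motion=[[0.002,0.001,0,0,1],[0.0035,0.001,0,0,1],[0.003,0.001,0,0,-1],[0.002,0.001,0,0,-1],[0.002,0.001,0,0,-1],[-0.04,0,0,0,-1],[-0.09,0,0,0,-1],[-0.14,0,0,0,-1]])

```text
clock: 30.5
tcp_pos: [0.5063, -0.0383, 0.4394]
orientation: [-1.153, 1.215, 1.152]
contact_force: [2.1, -0.3, 0.6]
grip_width: 0.0852
```

```bash
python3 - <<'E'
from h import *
a=np.radians(-4);x=np.array([np.cos(a),np.sin(a)]);y=np.array([-x[1],x[0]])
c=np.array([.5523,-.0367])
b=c+y*.209
print(b,b-.032*x,b+.032*x)
f=np.load('t11.npy')
# bar ends in t12 crop (scale 4, offset 110,150): (349,155),(337,297 hidden?)
print([ray('top',(110+u/4,150+v/4),.165) for u,v in((349,155),(344,226))], proj('top',[*b,.165]))
to([*(b-.032*x),.25],np.radians(86))
E
```

```text
[0.5668791  0.17179089] [0.53495705 0.17402309] [0.59880115 0.16955868]
[array([0.62186693, 0.16713845, 0.165     ]), array([0.57295614, 0.16911429, 0.165     ])] [194.94017876 208.72481051]
clk 30.50 grasp [ 0.5093 -0.0357  0.2845] xdir [ 0.019  0.017 -1.   ] jaw deg 86.0 -> shift [ 0.0385 -0.0103  0.2103] turn deg -0.0 (tool x down => minus) q7 1.27 w 0.0852 F [ 2.1 -0.3  0.6]
```

Request:
servo_tool(motion=[[0,-0.002,0.042,0,-1],[0,-0.004,0.084,0,-1],[0,-0.006,0.126,0,-1],[0,-0.008,0.168,0,-1],[0,-0.01,0.208,0,-1],[0,-0.01,0.208,0,-1],[0,-0.01,0.208,0,-1]])

```text
clock: 31.2
tcp_pos: [0.5305, 0.1694, 0.4434]
orientation: [-1.155, 1.214, 1.154]
contact_force: [0.1, 0.6, -0.3]
grip_width: 0.0851
```

```bash
python3 - <<'E'
from h import *
to([.535,.1725,.172],np.radians(86))
save('side','s13',(180,60,200,150)); f=grab_frame('top');save('top','t13',(170,150,133,100),f)
a,b=cv2.imread('pics/s13.png'),cv2.imread('pics/t13.png')
cv2.imwrite('pics/c13.png',np.vstack([cv2.resize(a,(400,300)),cv2.resize(b,(400,300))]))
E
```

```text
clk 31.20 grasp [0.5335 0.1721 0.2884] xdir [ 0.019  0.017 -1.   ] jaw deg 86.1 -> shift [ 0.1164  0.0006 -0.0016] turn deg 0.1 (tool x down => minus) q7 0.82 w 0.0851 F [ 0.1  0.6 -0.3]
```

View pics/c13.png

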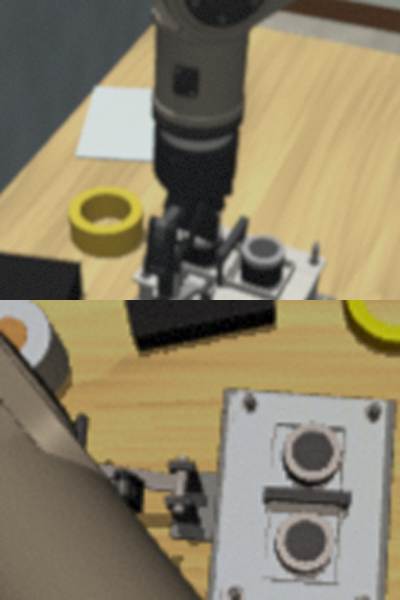

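Both tins stand in the upper bays. Now I'll take the clamp bar.

Request:
servo_tool(motion=[[0.04,0,-0.001,0,-1],[0.07,0,-0.001,0,-1],[0.095,0,-0.001,0,-1],[0.11,0,-0.001,0,-1],[0.115,0,-0.001,0,-1],[0.115,0,-0.001,0,-1]], force=30)

```text
clock: 31.9
tcp_pos: [0.5333, 0.1674, 0.3282]
orientation: [-1.152, 1.217, 1.15]
contact_force: [-0.7, 0.9, 0.3]
grip_width: 0.0857
```

Request:
servo_tool(motion=[[0,0,0,0,1],[0,0,0,0,1],[0,0,0,0,1],[0,0,0,0,1],[0,0,0,0,1],[0,0,0,0,1]], force=30)

```text
clock: 32.5
tcp_pos: [0.5333, 0.1716, 0.3295]
orientation: [-1.15, 1.207, 1.154]
contact_force: [1.9, 11.9, -3.7]
grip_width: 0.0104
```

```bash
python3 - <<'E'
from h import *
to([.535,.1725,.172],np.radians(86))
E
```

```text
clk 32.50 grasp [0.5368 0.1753 0.1746] xdir [ 0.022  0.024 -0.999] jaw deg 86.0 -> shift [ 0.0025  0.0016 -0.003 ] turn deg 0.0 (tool x down => minus) q7 0.71 w 0.0104 F [ 1.9 11.9 -3.7]
```

Request:
servo_tool(motion=[[-0.016,0,-0.001,0,1],[-0.029,0,-0.005,0,1],[-0.04,0,-0.009,0,1],[-0.051,0,-0.015,0,1],[-0.06,0,-0.022,0,1],[-0.07,0,-0.031,0,1],[-0.077,0,-0.04,0,1],[-0.083,0,-0.05,0,1]])

```text
clock: 33.3
tcp_pos: [0.5288, 0.1245, 0.4147]
orientation: [-1.149, 1.192, 1.157]
contact_force: [1.5, 13.3, 9.1]
grip_width: 0.0103
```

Request:
servo_tool(motion=[[-0.005,0,-0.012,0,1],[-0.009,0,-0.025,0,1],[-0.011,0,-0.036,0,1],[-0.011,0,-0.047,0,1],[-0.01,0,-0.06,0,1],[-0.006,0,-0.073,0,1],[-0.002,0,-0.084,0,1],[0.003,0,-0.094,0,1]])

```text
clock: 34.1
tcp_pos: [0.5231, 0.0293, 0.4109]
orientation: [-1.152, 1.195, 1.152]
contact_force: [-7.2, -7.1, 17.4]
grip_width: 0.0099
```

```bash
python3 - <<'E'
from h import *
to([.535,.1725,.172],np.radians(86))
a=np.radians(-4);hy=np.array([-np.sin(a),np.cos(a)]);o,M,g=pose();d=(g[:2]-[.5523,-.0367])@hy-.115;print(d,g[2]-.165)
E
```

```text
clk 34.10 grasp [0.528  0.034  0.2561] xdir [ 0.032  0.03  -0.999] jaw deg 86.2 -> shift [0.0884 0.0048 0.1359] turn deg 0.2 (tool x down => minus) q7 1.09 w 0.0099 F [-7.2 -7.1 17.4]
-0.046196332311328026 0.09107113039250633
```

Request:
servo_tool(motion=[[0.007,0,-0.011,0,1],[0.015,0,-0.0195,0,1],[0.023,0,-0.027,0,1],[0.031,0,-0.033,0,1],[0.035,0,-0.035,0,1],[0.035,0,-0.035,0,1],[0.035,0,-0.035,0,-1],[0.035,0,-0.035,0,-1]])

```text
clock: 34.9
tcp_pos: [0.5227, -0.0038, 0.3756]
orientation: [-1.153, 1.192, 1.151]
contact_force: [1.1, -0.3, 0.7]
grip_width: 0.0387
```

Request:
servo_tool(motion=[[0,0,0,0,-1],[0,0,0,0,-1],[-0.03,0,0,0,-1],[-0.07,0,0,0,-1],[-0.12,0,0,0,-1],[-0.12,0.04,-0.03,0,-1],[-0.12,0.06,-0.07,0,-1],[-0.12,0.06,-0.12,0,-1]])

```text
clock: 35.7
tcp_pos: [0.449, -0.1219, 0.4906]
orientation: [-1.159, 1.191, 1.152]
contact_force: [1.0, -1.1, 0.7]
grip_width: 0.0856
```

Request:
servo_tool(motion=[[0,0,-0.05,0,-1],[0,0,-0.1,0,-1],[0,0,-0.15,0,-1],[0,0,-0.2,0,-1],[0,0,-0.2,0,-1]])

```text
clock: 36.2
tcp_pos: [0.4345, -0.3291, 0.4837]
orientation: [-1.152, 1.197, 1.143]
contact_force: [-0.6, 1.0, 1.0]
grip_width: 0.0851
```

```bash
python3 - <<'E'
from h import *
s=grab_frame('side');f=grab_frame('top');save('side','s14',(200,110,160,120),s);save('top','t14',(120,100,213,160),f)
a,b=cv2.imread('pics/s14.png'),cv2.imread('pics/t14.png')
cv2.imwrite('pics/c14.png',np.hstack([cv2.resize(a,(400,300)),cv2.resize(b,(400,300))]))
E
```

```text
(no output)
```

View pics/c14.png

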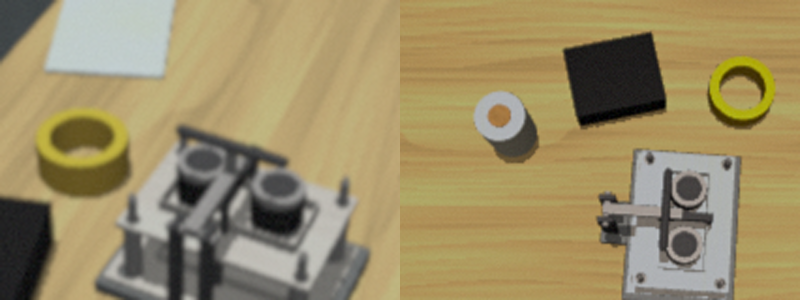

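Request:
servo_tool(motion=[[0,0,0,0,-1],[0,0,0,0,-1],[0,0,0,0,-1],[0,0,0,0,-1],[0,0,0,0,-1],[0,0,0,0,-1],[0,0,0,0,-1],[0,0,0,0,-1]])

```text
clock: 37.1
tcp_pos: [0.4366, -0.3225, 0.4843]
orientation: [-1.156, 1.191, 1.15]
contact_force: [-0.1, 0.2, -0.0]
grip_width: 0.0854
```

```bash
python3 - <<'E'
from h import *
a=np.radians(-4);x=np.array([np.cos(a),np.sin(a)]);y=np.array([-x[1],x[0]]);c=np.array([.5523,-.0367])
for th in(-.1,0,.1):
  p=th+np.arctan2(40,85);w=[*(c+y*(.115-.094*np.cos(p))),.165+.094*np.sin(p)]
  print(th,[(proj('top',[*(np.array(w[:2])+s*.058*x),w[2]])).round(1) for s in(1,-1)],[(proj('side',[*(np.array(w[:2])+s*.058*x),w[2]])).round(1) for s in(1,-1)])
k=1.878;print([(120+u/k,100+v/k) for u,v in((267,170),(264,250))],[(200+u/2.5,110+v/2.5) for u,v in((181,131),(286,161))])
f=grab_frame('side');g=f[155:190,265:325]
m=cv2.cvtColor(f,cv2.COLOR_RGB2GRAY);print("dark bar px ends in side:",[ (c,int(150+np.argmin(m[150:185,c]))) for c in(272,276,280,308,312,315)])
E
```

```text
-0.1 [array([264.1, 190.2]), array([261.1, 234. ])] [array([271.7, 163.2]), array([316.1, 177.1])]
0 [array([262.9, 189.5]), array([259.8, 233.6])] [array([271.1, 161.2]), array([315.9, 175.2])]
0.1 [array([261.2, 188.7]), array([258.1, 233.2])] [array([270.3, 159.5]), array([315.5, 173.6])]
[(262.17252396166134, 190.52183173588924), (260.57507987220447, 233.1203407880724)] [(272.4, 162.4), (314.4, 174.4)]
dark bar px ends in side: [(272, 184), (276, 184), (280, 184), (308, 174), (312, 175), (315, 184)]
```

```bash
python3 -c "
from bench import *
print(hand_in())"
```

```text
the job is handed in; nothing more can be done
None
```

The carrier is ready and the job is handed in at about 37 s on the robot's clock, well under the 210 s limit. `hand_in()` reports no verdict, so whether it passed isn't known yet.

- **What I did:** I threw the clamp arm back and seated the larger tray on the base and the smaller tray on the shoulders. Only two tins were on the bench, and I stood both in the upper tray's bays. I then swung the clamp arm over onto the upper handle and backed the arm away.
- **Last checks:** The final pictures show the clamp down on the handle and both tins upright in their bays. The carton and rolls look where they started, and the gripper is clear with about zero force. The clamp bar's picked end points are within about 1.5 pixels of where joint 0 should put them in both views, roughly ±0.05 rad.
- **Less certain:**
    - **Clamp force:** it was not measured; I inferred it from the clamp's position.
    - **Lower tray height:** "home" rests on a firm contact of about 38 N and an evenly centred top view. The height reading sat 3.6 mm high, which matches how high I had gripped the handle.
    - **Failed check:** a final automatic search for the bar in the side image picked up other dark pixels in most columns, so I relied on the hand-picked end points.

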